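# Stop the board tester and push its counterweighted probe frame up

### The job

The board in the test jig is finished: press the red stop button fully down and let it come back up, then push the jig's counterweighted probe frame up by its red cross bar, past its balance point, so that it stays raised by itself against its upper stops. Only push, gently, with the fingers; do not grip or lift anything. Leave the green button unpressed, the circuit board in its nest and everything else on the bench where it is.

Things in the scene. Friction and masses are not known exactly. Their poses are not given: they have to be found in the camera images.
- jig: Fixed grey test jig, base plate 260 x 200 x 20 mm (x, y, z). Origin: centre of the underside. At yaw 0 its +x points away from the robot, from the red bar of the lowered frame towards the hinge; y is along the hinge axis. Two hinge cheeks, 45 x 12 mm, stand to 95 mm above the bench at x +80, y +-79 mm. Black ribs 10 mm high on the base hold the board.
- hinge (a point): Middle of the hinge axis of the probe frame, fixed in the jig: 70 mm along the jig's +x from its origin, 70 mm above the bench. The axis runs along the jig's y.
- bar (a point): Middle of the probe frame's red cross bar, 12 mm thick, 130 mm long along the jig's y; moves with the frame. When down it is 150 mm from the hinge axis towards the jig's -x and 90 mm above it, free below and in front. It swings up and away from the robot on a 175 mm radius. Side rods 120 mm apart slope down from its ends: a finger under its middle may reach 30 mm through.
- probe_frame (a joint): Angle (rad) of the probe frame: 0 down (clear plate with brass pins over the board), grows as the bar is pushed up, 1.75 raised against its upper stops. A steel counterweight above the hinge makes it fall back below the balance point, about 0.85, and stay up beyond it. About 2 N at the bar lifts it, less as it rises; damped hinge, it swings over by itself in 1 to 2 s.
- stop_top (a point): Centre of the top face of the red stop button: 36 mm wide, on a low fixed round yellow housing, pressed straight down. It may stand to the left or the right of the jig, the green one on the other side.
- stop (a joint): Travel of the red button: 0 up, 0.006 m fully down; a spring (5 N at full travel) brings it back.
- go_top (a point): Centre of the top face of the green start button, same size, on a low fixed round grey housing; not to be pressed.
- go (a joint): Travel of the green button, as for the red one.
- board: Loose green circuit board 100 x 80 x 4 mm lying in the jig's nest under the probe frame. Origin: centre of its underside. Stays there.
- screwdriver: Loose screwdriver lying on the bench to the right. Origin on its underside. Leave it alone.
- jar: Loose jar, 56 mm wide, 80 mm high, standing. Origin: centre of the underside. Leave it alone.
- spool: Loose grey spool, 60 mm wide, 50 mm high, standing. Origin: centre of the underside. Leave it alone.
- tape_measure: Loose yellow tape measure 60 x 35 x 50 mm, standing to the left. Origin: centre of the underside. Leave it alone.
- handmeter: Loose orange hand multimeter 150 x 75 x 32 mm lying to the right. Origin: centre of the underside. Leave it alone.
- blue_case: Loose blue case 120 x 70 x 28 mm lying to the left. Origin: centre of the underside. Leave it alone.

How it is judged:
By the outcome, as a careful person would: the job done as asked, in the order asked, and still so for the second after the job is handed in, with the robot touching nothing.
It also fails if it takes over 56 s, if anything falls off the work surface, if the arm or the gripper's body presses on something with over 40 N, if the wrist force passes 120 N, or if a joint passes its speed limit or range.

### The arm

A 6-joint arm with a two-finger parallel gripper is mounted at the origin on the work surface. World frame = base frame: x ahead of the robot, y to its left, z up, the work surface at z = 0. Lengths are in m, angles in rad, forces in N, time in s.
With the tool pointing down it reaches from about 0.425 to 0.95 m from the base axis. Payload 3.5 kg.
Tool frame: the origin (TCP) lies between the finger pads; the fingertips stand 19 mm ahead of it and the grasp point (between the pads) is the TCP (ctrl.nose_length is the distance from the TCP to the fingertips, in m); z points along the fingers, y is the line along which they close (so a half turn about z gives the same grasp; the last joint's range is limited). The gripper opens to 85 mm and grips with 20 to 120 N. Pads are 22 mm wide; open, the fingers measure 114 mm over their backs; the gripper's body (76 mm by 85 mm) begins 54 mm behind the grasp point. The pads swing forward as they close: fully open they stand 13 mm farther back than shut.
Start: joints at [0.977, 0.286, 1.577, -0, 1.279, -0.15], TCP at [0.29, 0.61, 0.25] pointing down, gripper open.
Joint ranges: [-2.77, 2.77], [-0.9, 2.22], [0.21, 2.48], [-1.53, 4.67], [0.24, 2.81], [-2.84, 2.84]. Speed limits (rad/s): [2.79, 2.79, 3.14, 3.14, 3.14, 3.14].

### API

Orientations are given as a unit quaternion [x, y, z, w].
In Python, from plant import ctrl gives the robot as it stands.
- The arm moves only by the tool apply_moves, never from a script. Its argument "series" is a list of rows, each a list of 6 numbers: the shift along the world's x, y, z scaled (see below), then the turn, a rotation vector about the world's x, y, z scaled (see below). A call has 1 to 20 rows; each row is the pose to reach, as a shift and turn from the pose commanded when the call began; what a row does not reach only later rows make up. The controller multiplies each number of a shift by 0.8 m and each number of a turn by 45 degrees. A row lasts 1/8 s, in which the tool goes at most 62.5 mm and 10.7 degrees, less where a joint would pass 70% of its speed; a pose out of reach is approached as far as the arm can. A call with a number of a shift or a turn outside -1 to 1 is refused whole. A call with a gripper value outside its range is refused whole. "jaw" is the opening, from 0 (shut) to 1 (fully open), set as the call begins (left out, the last holds). The fingers move at their own pace and stop on an object; "squeeze" is the grip in N (left out, the last holds). Time passes only in rows, so rows that repeat a pose let the fingers close. It gives the time, the measured TCP pose, the force, the opening and the grip force at its end, in the units of the state.
- ctrl.get_state(): the state, without advancing time (a new reading comes with each control period).
- ctrl.read_camera(name): name is "side" or "top"; returns the picture (400x640x3 uint8, red, green, blue); there is no depth.
- ctrl.get_calibration(name): a dict with "fx", "fy", "cx", "cy" (pixels), "dist_coeffs" ([k1, k2, p1, p2, k3] as OpenCV has them; the pictures are not rectified), "xyz" and "orientation" of the camera in the world. Camera axes: x right, y up, looking along -z (the intrinsics and any distortion apply to the point x, -y, -z); pixel columns grow to the right and rows downward; lengths in m; the calibration is good to about 2 mm. A picture is of the moment at which its call begins. get_calibration takes no time and is no camera call.
- ctrl.sign_off(): hands the job in; it is judged then, once.
Trained networks look in the newest picture that a camera, given by its name, has taken for a name from the list of things; names that differ only in an ending like _2 or _b are one class to them, and where a whole thing is asked for, a point or a joint stands for the part that bears it (a point fixed in the world has none). Each returns a list of dicts, best first, with "p" (0 to 1); they miss things now and then, are a little off and sometimes report something else, mostly with a low value. They report only what shows in the picture. A call takes as long as a camera call.
- ctrl.boxes_of(thing, camera): "xy" ([column, row] as shares, 0 to 1, of the picture: columns of its width, rows of its height, amid what is visible of it).
- ctrl.silhouettes(thing, camera): "pixels" (400x640 bool, what is visible of it) and "xy" ([column, row] as shares, 0 to 1, of the picture: columns of its width, rows of its height, amid what is visible of it).
The state is a dict: "time": time; "qpos": joint angles; "dq": joint speeds; "joint_efforts": joint torques, N m; "eef_pos": TCP position; "tcp_rot": TCP orientation; "contact_force": force on the tool from outside, world axes, zero at the start; "wrist_torque": the same for the moment, N m; "opening": opening from 0.0 (shut) to 1.0 (fully open); "finger_force": force on a finger pad.
Only numpy, scipy, OpenCV 4.12 (cv2) and the standard library are available. Lean on these libraries where they do the work, as an engineer would, in place of code of your own. Each camera call takes 0.05 s, during which the arm holds its last target. There are 200 camera calls.

## Working session

There is one attempt and no reset: what is moved stays moved. The work goes in short steps, Python scripts to look and compute and a tool call to move; the robot and the scene stay as the last step left them, time stands still between calls to the robot, and variables do not carry over. Pictures are saved under pics/ and viewed, at most 10 in all, crops included, and the job is handed in when it is done.

Besides the shell and the picture viewer there is one more tool, called after "Request:" as name(argument=value, ...), one argument or row to a line, values as JSON. apply_moves: Moves the arm, as the interface text tells. Shifts and turns lie within -1 to 1; 1 stands for 0.8 m of shift or 45 degrees of turn. Its arguments: {"type":"object","properties":{"series":{"type":"array"},"jaw":{"type":"number"},"squeeze":{"type":"number"}},"required":["series"]}

```bash
mkdir -p pics; cat > h.py <<'E'
import numpy as np, cv2
from scipy.spatial.transform import Rotation as R
from plant import ctrl
def ray(c,xy):
    k=ctrl.get_calibration(c)
    K=np.array([[k['fx'],0,k['cx']],[0,k['fy'],k['cy']],[0,0,1]])
    p=cv2.undistortPoints(np.array([[[xy[0]*640,xy[1]*400]]],float),K,np.array(k['dist_coeffs'],float))[0,0]
    return np.array(k['xyz']),R.from_quat(k['orientation']).as_matrix()@np.array([p[0],-p[1],-1])
def at_z(c,xy,z):
    o,d=ray(c,xy); return o+d*(z-o[2])/d[2]
def tri(a,b):
    (o1,d1),(o2,d2)=ray('side',a),ray('top',b)
    s=np.linalg.lstsq(np.c_[d1,-d2],o2-o1,rcond=None)[0]
    p,q=o1+s[0]*d1,o2+s[1]*d2
    return (p+q)/2,np.linalg.norm(p-q)
def proj(c,P):
    k=ctrl.get_calibration(c);M=R.from_quat(k['orientation']).as_matrix()
    v=M.T@(np.array(P)-k['xyz']);v=v*[1,-1,-1]
    K=np.array([[k['fx'],0,k['cx']],[0,k['fy'],k['cy']],[0,0,1]])
    return cv2.projectPoints(v[None],np.zeros(3),np.zeros(3),K,np.array(k['dist_coeffs'],float))[0][0,0]
E
python3 - <<'E'
from h import *
for c in('side','top'):
    cv2.imwrite(f'pics/{c}0.png',ctrl.read_camera(c)[:,:,::-1])
    print(c,ctrl.get_calibration(c)['xyz'])
det={}
for t in('stop_top','go_top','bar','jig','board'):
    for c in('side','top'):
        r=ctrl.boxes_of(t,c)[:2]; det[t,c]=r
        print(t,c,[(round(x['p'],2),np.round(np.array(x['xy'])*[640,400],0)) for x in r])
    if det[t,'side'] and det[t,'top']: print('  tri',tri(det[t,'side'][0]['xy'],det[t,'top'][0]['xy']))
s=ctrl.get_state();print(s['time'],s['eef_pos'],s['tcp_rot'],ctrl.nose_length)
E
```

```text
side [-0.16488282 -0.80216447  1.27089465]
top [0.36623392 0.00995977 1.2318462 ]
stop_top side [(0.67, array([248., 147.])), (0.57, array([253., 171.]))]
stop_top top []
go_top side []
go_top top [(0.41, array([402., 217.]))]
bar side [(0.62, array([329., 190.]))]
bar top [(0.67, array([314., 182.]))]
  tri (array([0.62340285, 0.00546595, 0.09310469]), np.float64(0.01834019925019605))
jig side [(0.59, array([331., 204.]))]
jig top [(0.79, array([318., 187.]))]
  tri (array([ 0.62124704, -0.00699323,  0.03409154]), np.float64(0.019540254568698078))
board side [(0.74, array([317., 212.])), (0.49, array([327., 191.]))]
board top [(0.72, array([319., 200.])), (0.62, array([470., 267.]))]
  tri (array([ 0.56907706, -0.00672004,  0.03560313]), np.float64(0.0024399612880442044))
0.6 [0.28976845 0.60960103 0.25035298] [ 2.20060879e-01  9.75486140e-01 -1.14466593e-05 -8.05336520e-07] 0.019
```

View pics/side0.png

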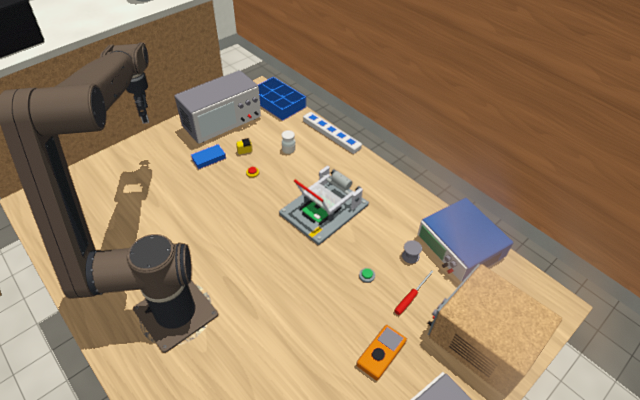

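View pics/top0.png

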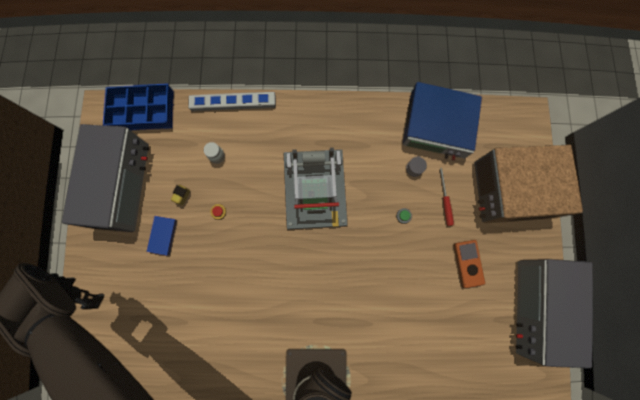

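The side view shows the red stop at about (253,171), the green button at (367,275) and the red bar from (295,182) to (323,201). The top view shows red at (218,211), green at (404,216) and the bar from (295,206) to (338,205). The 0.67 "stop_top" detection at (248,147) is actually the tape measure. I'll refine the positions by colour inside these regions.

```bash
python3 - <<'E'
from h import *
def red(c,box,ylw=False):
    im=cv2.imread(f'pics/{c}0.png').astype(int);b,g,r=im[...,0],im[...,1],im[...,2]
    m=(r>110)&(g<r*.42)&(b<r*.45); x0,y0,x1,y1=box
    z=np.zeros_like(m);z[y0:y1,x0:x1]=m[y0:y1,x0:x1]
    v,u=np.nonzero(z);return np.c_[u,v]+.5
S=[640,400]
sb,tb=red('side',(240,160,266,185)),red('top',(208,200,230,222))
print('stop px',len(sb),sb.mean(0),len(tb),tb.mean(0)); print(tri(sb.mean(0)/S,tb.mean(0)/S))
for z in(.03,.04,.05):print(z,at_z('side',sb.mean(0)/S,z),at_z('top',tb.mean(0)/S,z))
s,t=red('side',(285,172,332,212)),red('top',(285,196,345,214))
for c,p in(('side',s),('top',t)): print(c,len(p),p.min(0),p.max(0),p.mean(0))
print('bar',tri(s.mean(0)/S,t.mean(0)/S))
for f in(np.argmin,np.argmax):
    a=s[f(s[:,0])];b=t[f(t[:,0])];print(a,b,tri(a/S,b/S), at_z('top',b/S,.16))
print('bar at .16',at_z('side',s.mean(0)/S,.16),at_z('top',t.mean(0)/S,.16))
# jig base corners, top view
for p in((286,229),(347,227),(284,151),(343,150)):print(p,at_z('top',np.array(p)/S,.02))
for c,b in(('side',(270,160,380,250)),('top',(275,140,355,240))):
    im=cv2.imread(f'pics/{c}0.png')[b[1]:b[3],b[0]:b[2]]
    cv2.imwrite(f'pics/{c}0c.png',cv2.resize(im,None,fx=5,fy=5,interpolation=2))
E
```

```text
stop px 40 [252.275 170.125] 68 [217.55882353 211.47058824]
(array([0.53280523, 0.32634258, 0.01683416]), np.float64(0.004597959207024096))
0.03 [0.52733603 0.31317474 0.03      ] [0.52911519 0.3241884  0.03      ]
0.04 [0.52175765 0.30418655 0.04      ] [0.52775993 0.32157385 0.04      ]
0.05 [0.51617926 0.29519837 0.05      ] [0.52640467 0.3189593  0.05      ]
side 79 [294.5 180.5] [322.5 201.5] [308.01898734 190.28481013]
top 115 [295.5 203.5] [337.5 207.5] [316.67391304 205.2826087 ]
bar (array([0.5337496 , 0.00183044, 0.15958507]), np.float64(0.00245726137172895))
[294.5 180.5] [295.5 206.5] (array([0.5288713 , 0.06355149, 0.1613958 ]), np.float64(0.0015480729832686648)) [0.5284253  0.06403809 0.16      ]
[322.5 200.5] [337.5 203.5] (array([ 0.54083031, -0.05953044,  0.15547336]), np.float64(0.0036948254822258652)) [ 0.53852573 -0.0582304   0.16      ]
bar at .16 [0.5346121  0.00098478 0.16      ] [0.53263881 0.00249809 0.16      ]
(286, 229) [0.47517743 0.10073578 0.02      ]
(347, 227) [ 0.48350347 -0.09829349  0.02      ]
(284, 151) [0.73839427 0.11334864 0.02      ]
(343, 150) [ 0.7445561  -0.08580462  0.02      ]
```

View pics/top0c.png

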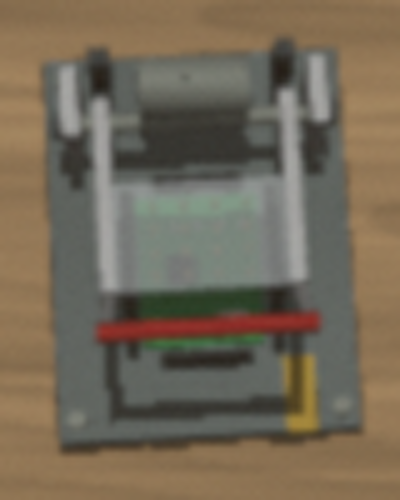

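View pics/side0c.png

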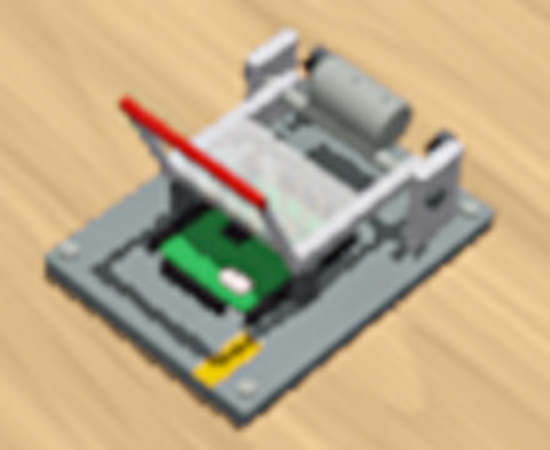

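Cross-checks hold up:
- **Bar:** the triangulated centre is (0.534, 0.002, 0.160). The expected height is 0.16, and the views miss by only 2.5 mm.
- **Jig:** the yaw is about 0.05 rad. The crops show the bar free in front and below.
- **Stop button:** it is near (0.531, 0.325), top face about 0.02–0.03 m high.

Next I shut the fingers and move above the stop button.

Request:
apply_moves(
  series=[
    [0.3, -0.355, 0, 0, 0, 0.63],
    [0.3, -0.355, 0, 0, 0, 0.63],
    [0.3, -0.355, 0, 0, 0, 0.63],
    [0.3, -0.355, 0, 0, 0, 0.63],
    [0.3, -0.355, 0, 0, 0, 0.63],
    [0.3, -0.355, 0, 0, 0, 0.63],
    [0.3, -0.355, 0, 0, 0, 0.63],
    [0.302, -0.356, -0.19, 0, 0, 0.63],
    [0.302, -0.356, -0.19, 0, 0, 0.63],
    [0.302, -0.356, -0.19, 0, 0, 0.63],
    [0.302, -0.356, -0.19, 0, 0, 0.63],
    [0.302, -0.356, -0.19, 0, 0, 0.63],
  ],
  jaw=0,
  squeeze=20,
)

```text
time: 2.1
eef_pos: [0.5322, 0.326, 0.1003]
tcp_rot: [-0.026, 1.0, 0.001, 0.001]
contact_force: [0.7, -0.1, 0.7]
opening: 0.003
finger_force: 0.0
```

```bash
python3 - <<'E'
from h import *
s=ctrl.get_state();p=s['eef_pos'];M=R.from_quat(s['tcp_rot']).as_matrix()
print(s['time'],p,M[:,1],M[:,2],s['qpos'],s['contact_force'],s['opening'])
tip=p+M[:,2]*ctrl.nose_length
out=[]
for c in('side','top'):
    im=np.ascontiguousarray(ctrl.read_camera(c)[:,:,::-1]);u,v=proj(c,tip);print(c,u,v)
    u,v=int(u),int(v);out.append(cv2.resize(im[v-35:v+45,u-40:u+40],(390,390),interpolation=2))
cv2.imwrite('pics/press1.png',np.hstack(out))
E
```

```text
2.1 [0.5321804  0.32596775 0.10029076] [-0.05187592  0.99865287  0.00115613] [ 0.00281975  0.00130416 -0.99999517] [ 3.87124609e-01  3.34773363e-01  1.80992445e+00  1.70758811e-04
  9.93791408e-01 -1.23566223e+00] [ 0.65141935 -0.09703663  0.72806402] 0.002746892557555484
side 250.09580244585732 157.76136623333704
top 212.87566683434176 208.22377760696455
```

View pics/press1.png

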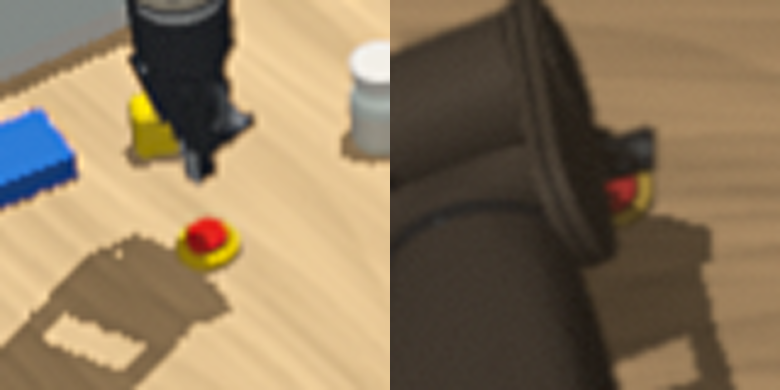

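The left half (side camera) shows the shut tips at about (195,178), directly above the red button at (208,235). The button sits on its yellow ring, slightly nearer the robot than the tips. In the right half (top camera) the arm hides part of the button. I'll shift 2–3 mm and descend slowly.

Request:
apply_moves(
  series=[
    [-0.0025, -0.004, -0.04, 0, 0, 0],
    [-0.0025, -0.004, -0.05, 0, 0, 0],
    [-0.0025, -0.004, -0.054, 0, 0, 0],
    [-0.0025, -0.004, -0.057, 0, 0, 0],
    [-0.0025, -0.004, -0.06, 0, 0, 0],
    [-0.0025, -0.004, -0.063, 0, 0, 0],
    [-0.0025, -0.004, -0.063, 0, 0, 0],
  ],
)

```text
time: 3.08
eef_pos: [0.5293, 0.3216, 0.0478]
tcp_rot: [-0.026, 1.0, -0.0, -0.0]
contact_force: [-0.4, -0.1, 0.1]
opening: -0.0
finger_force: 0.0
```

Request:
apply_moves(
  series=[
    [0, 0, -0.0025, 0, 0, 0],
    [0, 0, -0.005, 0, 0, 0],
    [0, 0, -0.005, 0, 0, 0],
  ],
)

```text
time: 3.45
eef_pos: [0.5292, 0.3215, 0.0436]
tcp_rot: [-0.025, 1.0, -0.0, -0.0]
contact_force: [0.3, 0.4, -0.6]
opening: 0.003
finger_force: 0.0
```

Request:
apply_moves(
  series=[
    [0, 0, -0.0025, 0, 0, 0],
    [0, 0, -0.004, 0, 0, 0],
    [0, 0, -0.004, 0, 0, 0],
  ],
)

```text
time: 3.82
eef_pos: [0.5294, 0.3216, 0.0409]
tcp_rot: [-0.026, 1.0, -0.0, -0.0]
contact_force: [-1.0, 0.0, 1.9]
opening: 0.002
finger_force: 0.7
```

Request:
apply_moves(
  series=[
    [0, 0, -0.0025, 0, 0, 0],
    [0, 0, -0.004, 0, 0, 0],
    [0, 0, -0.004, 0, 0, 0],
  ],
)

```text
time: 4.2
eef_pos: [0.5295, 0.3217, 0.0378]
tcp_rot: [-0.026, 1.0, 0.0, 0.0]
contact_force: [-1.9, -0.3, 2.7]
opening: -0.001
finger_force: 1.6
```

Request:
apply_moves(
  series=[
    [0, 0, -0.0025, 0, 0, 0],
    [0, 0, -0.0025, 0, 0, 0],
  ],
)

```text
time: 4.45
eef_pos: [0.5295, 0.3217, 0.0357]
tcp_rot: [-0.025, 1.0, 0.0, 0.0]
contact_force: [-1.7, -1.1, 4.1]
opening: 0.002
finger_force: 2.2
```

Request:
apply_moves(
  series=[
    [0, 0, -0.0025, 0, 0, 0],
    [0, 0, -0.0025, 0, 0, 0],
    [0, 0, -0.0025, 0, 0, 0],
  ],
)

```text
time: 4.82
eef_pos: [0.5296, 0.3217, 0.035]
tcp_rot: [-0.026, 1.0, -0.0, -0.0]
contact_force: [-3.6, -1.9, 10.5]
opening: -0.001
finger_force: 5.2
```

The force jumped from 4 to 10 N over 0.7 mm, after about 6.5 mm of travel, so the button has bottomed. I'll add a slight extra press and then come straight up.

Request:
apply_moves(
  series=[
    [0, 0, -0.001, 0, 0, 0],
    [0, 0, -0.001, 0, 0, 0],
    [0, 0, 0.004, 0, 0, 0],
    [0, 0, 0.01, 0, 0, 0],
    [0, 0, 0.05, 0, 0, 0],
    [0, 0, 0.27, 0, 0, 0],
    [0, 0, 0.27, 0, 0, 0],
    [0, 0, 0.27, 0, 0, 0],
    [0, 0, 0.27, 0, 0, 0],
    [0, 0, 0.27, 0, 0, 0],
  ],
)

```text
time: 6.08
eef_pos: [0.5289, 0.3214, 0.2481]
tcp_rot: [-0.025, 1.0, -0.0, -0.001]
contact_force: [0.0, -0.2, -0.7]
opening: -0.001
finger_force: 0.0
```

Request:
apply_moves(
  series=[
    [-0.037, -0.4, 0, 0, 0, 0],
    [-0.037, -0.4, 0, 0, 0, 0],
    [-0.037, -0.4, 0, 0, 0, 0],
    [-0.037, -0.4, 0, 0.023, -0.444, 0],
    [-0.037, -0.4, 0, 0.023, -0.444, 0],
    [-0.037, -0.4, 0, 0.023, -0.444, 0],
    [-0.037, -0.4, 0, 0.023, -0.444, 0],
    [-0.037, -0.4, 0, 0.023, -0.444, 0],
    [-0.037, -0.4, 0, 0.023, -0.444, 0],
  ],
)

```text
time: 7.2
eef_pos: [0.5004, 0.003, 0.2495]
tcp_rot: [-0.026, 0.984, 0.005, 0.173]
contact_force: [0.6, 0.9, 1.0]
opening: -0.001
finger_force: 0.0
```

```bash
python3 - <<'E'
from h import *
s=ctrl.get_state();p=s['eef_pos'];M=R.from_quat(s['tcp_rot']).as_matrix()
print(s['time'],p,M[:,1],M[:,2],s['qpos'])
im=ctrl.read_camera('side')[:,:,::-1]
a=cv2.imread('pics/side0.png')
out=[cv2.resize(x[y0:y0+80,x0:x0+80],(390,390),interpolation=2) for x,x0,y0 in((a,215,130),(im,215,130))]
cv2.imwrite('pics/after.png',np.hstack(out))
E
```

```text
7.2 [0.50040594 0.00301363 0.24950786] [-5.37821751e-02  9.98552534e-01  5.60006808e-04] [ 0.34106924  0.01889712 -0.93984822] [-0.24469275 -0.29254515  2.18125598  0.12699128  0.9225839  -1.9290616 ]
```

View pics/after.png

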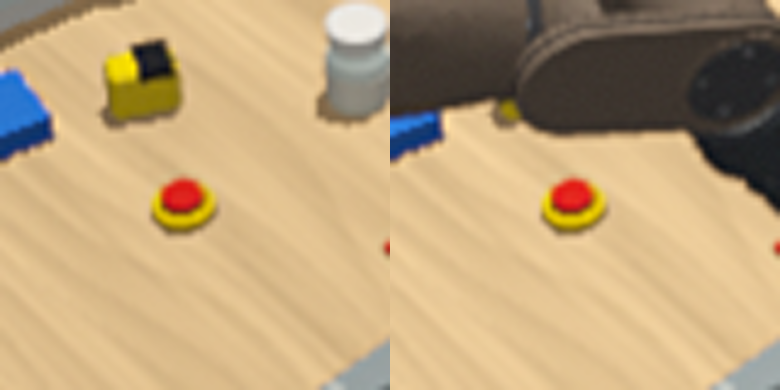

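The before and after crops match: the red button is back up at (182,195) within its half, and the tape measure and jar haven't moved. The tool is tilted 20° in front of the bar, so I'll lower it.

Request:
apply_moves(
  series=[
    [0, 0, -0.04, 0, 0, 0],
    [0, 0, -0.08, 0, 0, 0],
    [0, 0, -0.12, 0, 0, 0],
    [0, 0, -0.12, 0, 0, 0],
    [0, 0, -0.12, 0, 0, 0],
  ],
)

```text
time: 7.88
eef_pos: [0.5008, 0.0019, 0.1549]
tcp_rot: [-0.026, 0.984, 0.004, 0.175]
contact_force: [0.6, -0.4, 0.1]
opening: 0.002
finger_force: 0.0
```

```bash
python3 - <<'E'
from h import *
s=ctrl.get_state();p=s['eef_pos'];M=R.from_quat(s['tcp_rot']).as_matrix()
print(s['time'],p,M[:,2],s['qpos'],s['contact_force'])
out=[]
for c in('side','top'):
    im=np.ascontiguousarray(ctrl.read_camera(c)[:,:,::-1]);u,v=map(int,proj(c,p))
    out.append(cv2.resize(im[v-40:v+40,u-40:u+40],(390,390),interpolation=2))
cv2.imwrite('pics/pre.png',np.hstack(out))
E
```

```text
7.875 [0.50080734 0.00190955 0.15490576] [ 0.34342813  0.01763037 -0.93901347] [-0.24670099 -0.17008486  2.26789661  0.15497364  0.71299955 -1.96993331] [ 0.63480488 -0.40458934  0.14001603]
```

View pics/pre.png

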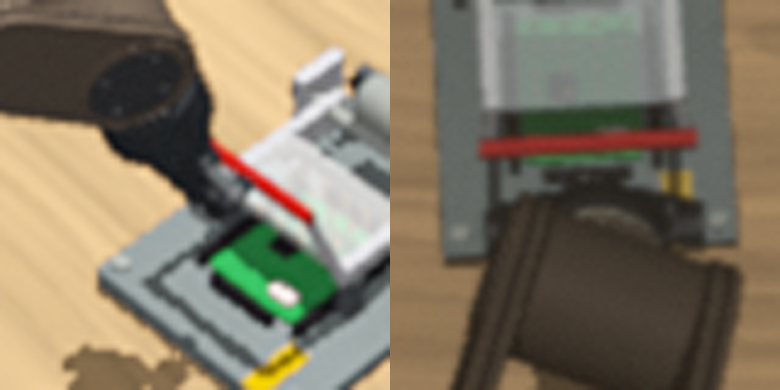

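Left half: the fingertips sit at about (225,195), just in front of and slightly below the middle of the red bar. Right half: the bar is centred at (588,143), with the gripper in line in front of it. I'll make contact and follow the arc.

Request:
apply_moves(
  series=[
    [0.01, 0, 0, 0, 0, 0],
    [0.02, 0.001, 0, 0, 0, 0],
    [0.026, 0.001, 0.006, 0, 0, 0],
    [0.03, 0.001, 0.014, 0, 0, 0],
    [0.035, 0.002, 0.02, 0, 0, 0],
    [0.04, 0.002, 0.027, 0, 0, 0],
    [0.051, 0.002, 0.039, 0, 0, 0],
    [0.062, 0.003, 0.05, 0, 0, 0],
    [0.062, 0.003, 0.05, 0, 0, 0],
  ],
)

```text
time: 9.1
eef_pos: [0.5513, 0.0038, 0.1955]
tcp_rot: [-0.025, 0.984, 0.004, 0.176]
contact_force: [-1.9, -1.3, -0.3]
opening: 0.001
finger_force: 0.6
```

```bash
python3 - <<'E'
from h import *
s=ctrl.get_state();p=s['eef_pos']
print(s['time'],p,s['contact_force'])
im=np.ascontiguousarray(ctrl.read_camera('side')[:,:,::-1])
cv2.imwrite('pics/mid.png',cv2.resize(im[130:260,240:400],None,fx=4,fy=4,interpolation=2))
E
```

```text
9.1 [0.55128726 0.00376163 0.19552796] [-1.90815849 -1.2827434  -0.30484461]
```

View pics/mid.png

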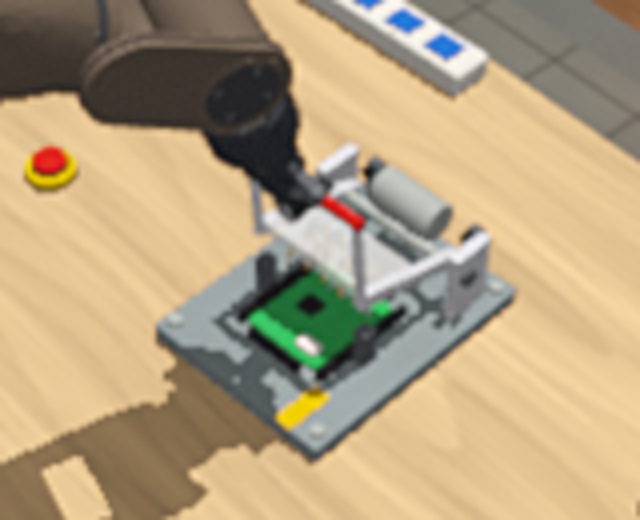

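The frame is rising on the finger, the board is still in its nest, and the force is about 2 N. I'll continue along the arc past the balance point.

Request:
apply_moves(
  series=[
    [0.006, 0, 0.006, 0, 0, 0],
    [0.0125, 0.001, 0.011, 0, 0, 0],
    [0.019, 0.001, 0.016, 0, 0, 0],
    [0.026, 0.001, 0.02, 0, 0, 0],
    [0.033, 0.002, 0.025, 0, 0, 0],
    [0.04, 0.002, 0.029, 0, 0, 0],
    [0.047, 0.002, 0.033, 0, 0, 0],
    [0.055, 0.003, 0.036, 0, 0, 0],
    [0.062, 0.003, 0.04, 0, 0, 0],
    [0.07, 0.004, 0.043, 0, 0, 0],
    [0.078, 0.004, 0.046, 0, 0, 0],
    [0.086, 0.004, 0.048, 0, 0, 0],
    [0.094, 0.005, 0.05, 0, 0, 0],
    [0.102, 0.005, 0.052, 0, 0, 0],
    [0.11, 0.006, 0.053, 0, 0, 0],
    [0.118, 0.006, 0.054, 0, 0, 0],
    [0.128, 0.007, 0.055, 0, 0, 0],
    [0.138, 0.007, 0.056, 0, 0, 0],
    [0.148, 0.007, 0.056, 0, 0, 0],
    [0.148, 0.007, 0.056, 0, 0, 0],
  ],
)

```text
time: 11.65
eef_pos: [0.6683, 0.0096, 0.2383]
tcp_rot: [-0.025, 0.984, 0.005, 0.174]
contact_force: [-0.5, 0.2, 0.2]
opening: 0.003
finger_force: 0.0
```

Request:
apply_moves(
  series=[
    [0, 0, 0, 0, 0, 0],
    [0, 0, 0, 0, 0, 0],
    [-0.02, 0, 0.01, 0, 0, 0],
    [-0.05, 0, 0.04, 0, 0, 0],
    [-0.1, 0, 0.08, 0, 0, 0],
    [-0.15, 0, 0.12, 0, 0, 0],
    [-0.15, 0, 0.12, 0, 0, 0],
    [-0.15, 0, 0.12, 0, 0, 0],
    [-0.15, 0, 0.12, 0, 0, 0],
    [-0.15, 0, 0.12, 0, 0, 0],
    [-0.15, 0, 0.12, 0, 0, 0],
    [-0.15, 0, 0.12, 0, 0, 0],
    [-0.15, 0, 0.12, 0, 0, 0],
  ],
)

```text
time: 13.28
eef_pos: [0.5479, 0.0096, 0.3342]
tcp_rot: [-0.025, 0.984, 0.005, 0.174]
contact_force: [-0.8, 0.0, -0.0]
opening: -0.006
finger_force: 0.0
```

```bash
python3 - <<'E'
from h import *
s=ctrl.get_state();p=s['eef_pos']
print(s['time'],p,s['contact_force'])
im=np.ascontiguousarray(ctrl.read_camera('side')[:,:,::-1])
cv2.imwrite('pics/end.png',im)
a=cv2.imread('pics/side0.png')
cv2.imwrite('pics/end.png',cv2.resize(im[110:390,190:530],None,fx=2,fy=2,interpolation=2))
E
```

```text
13.275 [0.5478586  0.00962289 0.33424396] [-0.7796901   0.02325091 -0.03200511]
```

View pics/end.png

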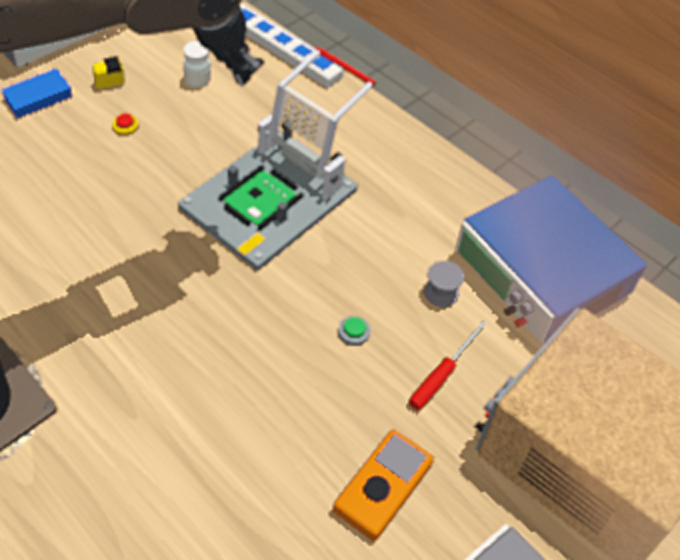

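The frame stands raised with the plate vertical and the bar at about (345,65) in the crop. The board is in its nest, and the other objects are where they were. I'll let it settle for a second and hand in after checking the bar's position by numbers.

Request:
apply_moves(
  series=[
    [0, 0, 0, 0, 0, 0],
    [0, 0, 0, 0, 0, 0],
    [0, 0, 0, 0, 0, 0],
    [0, 0, 0, 0, 0, 0],
    [0, 0, 0, 0, 0, 0],
    [0, 0, 0, 0, 0, 0],
    [0, 0, 0, 0, 0, 0],
    [0, 0, 0, 0, 0, 0],
  ],
)

```text
time: 14.32
eef_pos: [0.5478, 0.0096, 0.3343]
tcp_rot: [-0.025, 0.984, 0.005, 0.174]
contact_force: [-0.6, 0.3, 0.0]
opening: -0.0
finger_force: 0.0
```

```bash
python3 - <<'E'
from h import *
im=ctrl.read_camera('side').astype(int);r,g,b=im[...,0],im[...,1],im[...,2]
m=(r>110)&(g<r*.42)&(b<r*.45);m[:, :340]=0;m[:,385:]=0;m[:125]=0;m[160:]=0
v,u=np.nonzero(m);c=[u.mean(),v.mean()];e=proj('side',[.799,.016,.202]);print(len(u),c,e)
if len(u)>20 and np.hypot(*(np.array(c)-e))<8: print(ctrl.sign_off())
E
```

```text
76 [np.float64(362.4605263157895), np.float64(142.68421052631578)] [362.6697645  143.28300506]
the job is handed in; nothing more can be done
None
```

The job is handed in at about 14 s: the red stop button was pressed fully and came back up, the probe frame stays raised with its bar within 1 pixel of the position expected at the upper stops, and the last side view showed everything else in place and the green button untouched.

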